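# Torque the truck wheel nut until the wrench clicks

## Robot

A 6-joint arm with a two-finger parallel gripper is mounted at the origin on the work surface. World frame = base frame: x ahead of the robot, y to its left, z up, the work surface at z = 0. Lengths are in m, angles in rad, forces in N, time in s.
With the tool pointing down it reaches from about 0.25 to 0.775 m from the base axis. Payload 4 kg.
Tool frame: the origin (TCP) lies on the centre line of the jaws, within the pads' length; the fingertips stand 19 mm ahead of it and the grasp point (between the pads) is the TCP; x points along the fingers, z is the direction in which the jaws open and shut, and the axes are right-handed (so a half turn about x gives the same grasp; the last joint's range is limited). The gripper opens to 94 mm and grips with 3 to 60 N. Pads are 16 mm wide; open, the fingers measure 119 mm over their backs; the gripper's body (75 mm by 177 mm) begins 78 mm behind the grasp point.
Start: joints at [1.221, 0.087, 1.371, -0, 1.684, -0.103], TCP at [0.134, 0.533, 0.191] pointing down, gripper open.
Joint ranges: [-3.1, 3.1], [-0.76, 2.03], [0.27, 2.55], [-1.08, 4.22], [0.17, 2.65], [-2.57, 2.57]. Speed limits (rad/s): [2.79, 2.79, 3.14, 3.14, 3.14, 3.14].

## Interface

Orientations are given as [roll, pitch, yaw] about the fixed x, y, z axes, in that order (R = Rz(yaw) Ry(pitch) Rx(roll)).
In Python, from bench import robot, snapshot, camera_params gives the robot as it stands.
- The arm moves only by the tool step_arm, never from a script. Its argument "motion" is text: rows parted by semicolons, each of 7 numbers parted by spaces: the opening in per cent of the stroke, from 0 (shut) to 100 (fully open), then the shift along the tool's x, y, z in cm, then the turn, a rotation vector about the tool's x, y, z in rad. A call has 1 to 20 rows; each row shifts and turns the commanded pose from where the row before left it, along the tool's axes as they then stand; what a row does not reach is not made up. A row lasts 1/12 s, in which the tool goes at most 41.7 mm and 7.16 degrees, less where a joint would pass 70% of its speed; a pose out of reach is approached as far as the arm can. A call with a gripper value outside its range is refused whole. The fingers move at their own pace and stop on an object; the grip force is fixed at half the most. Time passes only in rows, so rows that do not move let the fingers close. It gives the time, the measured TCP pose, the force and the opening at its end, in the units of the state.
- robot.get_obs(): the state, without advancing time (a new reading comes with each control period).
- snapshot(name): name is "scene" or "top" or "wrist"; returns the picture (420x560x3 uint8, red, green, blue); there is no depth.
- camera_params(name): a dict with "fx", "fy", "cx", "cy" (pixels), "R" (3x3) and "t" (3): a world point X has camera coordinates R X + t. Camera axes: x right, y down, z forward; pixel columns grow to the right and rows downward; lengths in m; the calibration is good to about 2 mm. The wrist camera is an equidistant fisheye: a pixel r from the principal point sees the ray r / f radians off the axis. A picture is of the moment at which its call begins: read the wrist's pose just before it. camera_params takes no time and is no camera call; for the wrist camera it gives the pose at the moment of the call.
- robot.close_job(): hands the job in, once; it reports no verdict.
The state is a dict: "time": time; "joint_positions": joint angles; "qvel": joint speeds; "joint_torque": joint torques, N m; "tool_pos": TCP position; "ee_rot": TCP orientation; "wrist_force": force on the tool from outside, world axes, zero at the start; "wrist_torque": the same for the moment, N m; "width": finger opening in m.
Only numpy, scipy, OpenCV 4.12 (cv2) and the standard library are available. Lean on these libraries where they do the work, as an engineer would, in place of code of your own. Each camera call takes 0.05 s, during which the arm holds its last target.

## Task

The click wrench is already on the nut of the model-truck wheel in the stand. Swing its handle clockwise (seen from above) to tighten the nut until the wrench breaks over with a click, stop at once so that the nut is not over-tightened, then let go and back away so that the handle springs back. Leave the wrench on the nut and do not disturb the other things on the counter.

Things in the scene. Friction and masses are not known exactly. Their poses are not given: they have to be found in the camera images.
- hub (a point): Fixed point on the upright turning axis of nut and wrench, over the middle of the wheel, at the handle's mid height, 137 mm above the counter. The wrench's head here is 50 mm across, its top 160 mm above the counter. Axes: z up; they turn with the stand, not with the nut.
- wrench_grip (a point): Point on the centre line of the wrench's level handle, 170 mm from the hub axis, 137 mm above the counter: where to push (or grasp). The handle points straight away from the hub: a 16 mm steel shaft, then from 102 to 218 mm a round black grip, 26 mm thick, with green end rings 28 mm thick. It turns only about the upright hub axis (joints nut and wrench added) and carries its own weight.
- nut (a joint): Angle of nut and drive head about the hub axis, rad, growing clockwise seen from above (tightening). Starts anywhere from -0.1 to 0.34, turns stiffly (6 to 9 N at the grip point, rising) and stays where left. It turns 0.07 to 0.6 further until the click. Pushing on against the wrench's stop over-tightens it: more than about 0.07 past its angle at the click spoils it.
- wrench (a joint): Break-over of handle against drive head, rad. 0 while tightening (the two yellow marks on the head line up). At the set torque, about 9 N at the grip point, the handle gives way clockwise up to a firm stop at 0.14; the nut stays still and the push falls from 9 N to 3 N: the click. From 0.04 up it has clicked. Released, the handle springs back to 0; the nut stays tight.
- stand: Fixed round aluminium wheel stand, 210 mm across, plate 16 mm thick, four grey rests up to 61 mm high at 76 to 98 mm from its axis; in it, lying flat, the black-tyred wheel, 150 mm across, top 100 mm above the counter. Origin on the hub axis at the counter.
- bottle: Bystander: upright green drink bottle, 68 mm across, 210 mm high; origin at the middle of its underside.
- driver: Bystander: screwdriver with orange handle lying on the counter, 200 mm long, 26 mm thick; origin under its middle, x along it to the tip.
- tray: Bystander: low grey open parts tray, 100 x 150 mm, 32 mm high; origin at the middle of its underside.
- spare: Bystander: loose spare wheel lying flat, tyre 144 mm across, 80 mm high; origin at the middle of its underside.

How it is judged:
By the outcome, as a careful person would: the job done as asked, in the order asked, and still so for the second after the job is handed in, with the robot touching nothing.
It also fails if it takes over 54 s, if anything falls off the work surface, if the arm or the gripper's body presses on something with over 40 N, if the wrist force passes 120 N, or if a joint passes its speed limit or range.

## Working session

There is one attempt and no reset: what is moved stays moved. The work goes in short steps, Python scripts to look and compute and a tool call to move; the robot and the scene stay as the last step left them, time stands still between calls to the robot, and variables do not carry over. Pictures are saved under pics/ and viewed, and the job is handed in when it is done.

Besides the shell and the picture viewer there is one more tool, called as name(argument=value, ...), one argument or row to a line, values as JSON. step_arm: Moves the arm, as the interface text tells. Its arguments: {"type":"object","properties":{"motion":{"type":"string"}},"required":["motion"]}

```bash
mkdir -p pics; ls
python3 - <<'E'
from bench import robot, snapshot, camera_params
import cv2
for n in ["scene","top","wrist"]:
    p=camera_params(n)
    im=snapshot(n); cv2.imwrite(f"pics/{n}0.png",im[:,:,::-1])
    print(n,p)
o=robot.get_obs(); print(o)
E
```

```text
pics
scene {'fx': 398.58382705448554, 'fy': 398.58382705448554, 'cx': 283.4633517374426, 'cy': 207.32691613932192, 'R': array([[ 0.7775788 ,  0.62874116, -0.00746836],
       [ 0.3281028 , -0.41584733, -0.84818604],
       [-0.53639516,  0.65708109, -0.5296458 ]]), 't': array([-0.42782609, -0.08852489,  1.12694874])}
top {'fx': 499.3200323370228, 'fy': 499.3200323370228, 'cx': 271.9545237340149, 'cy': 209.93783776509707, 'R': array([[ 0.01123112, -0.99989044,  0.00964255],
       [-0.99520005, -0.01211491, -0.09710865],
       [ 0.09721483, -0.00850563, -0.99522708]]), 't': array([-0.01393047,  0.57848844,  1.07851379])}
wrist {'fx': 325.19226210127806, 'fy': 325.19226210127806, 'cx': 279.0825020570916, 'cy': 209.77996516302102, 'R': array([[ 0.24480409,  0.96957163, -0.00134933],
       [ 0.93312721, -0.23522392,  0.27192519],
       [ 0.26333355, -0.06782749, -0.96231745]]), 't': array([-0.54859881, -0.02730623,  0.39226016])}
{'time': 0.15, 'joint_positions': array([ 1.22094526e+00,  8.77876306e-02,  1.37188649e+00,  3.74265482e-05,
        1.68357844e+00, -1.03090927e-01]), 'qvel': array([ 0.00111013, -0.00244465, -0.00302082, -0.00049148,  0.00252817,
       -0.00018211]), 'joint_torque': array([ 1.89548511e-03, -3.40643442e+01, -3.02793038e+01,  7.20437639e-02,
        3.04612995e-02, -1.21052472e-04]), 'tool_pos': array([0.13418245, 0.53293526, 0.18998221]), 'ee_rot': array([ 3.01609704,  1.56913601, -1.9430479 ]), 'wrist_force': array([-0.62639633,  0.47853908, -0.06858652]), 'wrist_torque': array([-0.03786599,  0.01673439, -0.00696484]), 'width': 0.09456717785822975}
```

View pics/scene0.png

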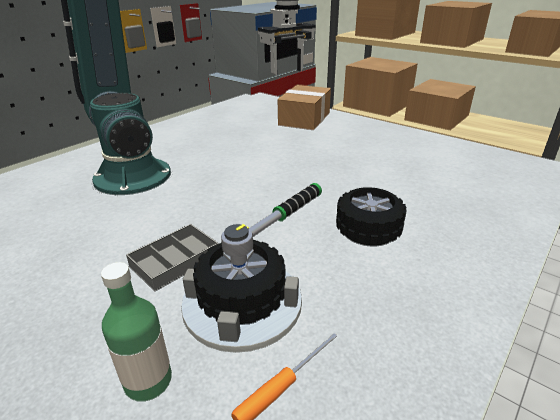

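View pics/top0.png

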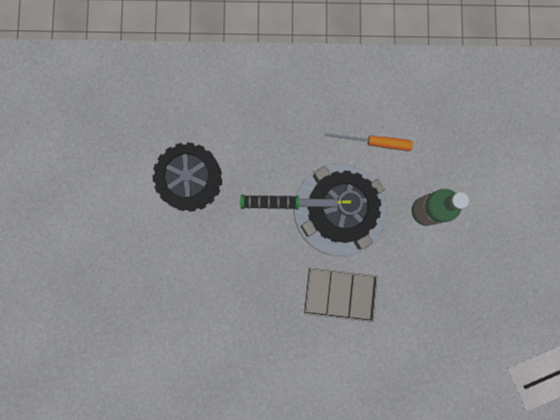

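View pics/wrist0.png

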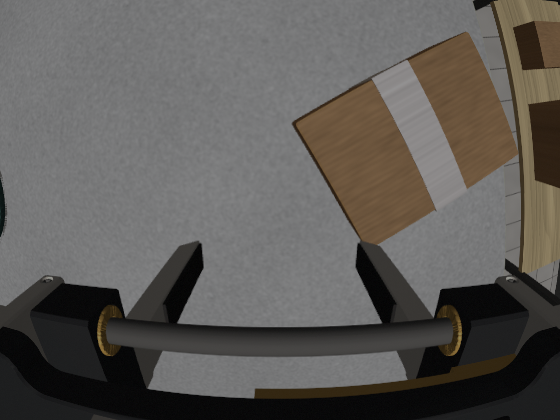

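The top view shows the wrench handle pointing left (+y), with green end rings near (243,202) and (297,202) and the yellow mark near (345,202). The spare wheel is at (187,177). Clockwise moves the handle up in the image (+x). Next I'll measure these positions.

```bash
cat > h.py <<'E'
import numpy as np, cv2
from bench import robot, snapshot, camera_params
def ray(p,u,v):
    d=np.array([(u-p['cx'])/p['fx'],(v-p['cy'])/p['fy'],1.]); R=p['R']
    return -R.T@p['t'], R.T@d
def onplane(p,u,v,z):
    c,d=ray(p,u,v); return c+d*(z-c[2])/d[2]
def blobs(im,lo,hi,amin=8):
    hsv=cv2.cvtColor(im,cv2.COLOR_RGB2HSV)
    m=cv2.inRange(hsv,np.array(lo),np.array(hi))
    n,l,s,c=cv2.connectedComponentsWithStats(m)
    return [(c[i],s[i]) for i in range(1,n) if s[i,4]>=amin],m
G=((45,100,40),(80,255,255)); Y=((22,120,120),(35,255,255))
E
python3 - <<'E'
from h import *
for n in ["top","scene"]:
    im=cv2.imread(f"pics/{n}0.png")[:,:,::-1].copy(); p=camera_params(n)
    for nm,c,z in [("green",G,.137),("yellow",Y,.16)]:
        for b,s in blobs(im,*c)[0]:
            print(n,nm,b.round(1),s,onplane(p,*b,z).round(4))
    if n=="top":
        print("spare",onplane(p,187,177,.08),"bottle base",onplane(p,425,211,.0),"tray",onplane(p,341,295,.03), "stand plate", onplane(p,341,210,.016))
    crop={'top':im[140:270,220:400],'scene':im[170:300,180:340]}[n]
    cv2.imwrite(f"pics/c_{n}.png",cv2.resize(crop,None,fx=4,fy=4,interpolation=cv2.INTER_CUBIC)[:,:,::-1])
E
```

```text
top green [242.1 201.4] [241 196   4  12  37] [0.5845 0.0538 0.137 ]
top green [296.9 202. ] [296 196   3  13  35] [ 0.5846 -0.056   0.137 ]
top yellow [346.1 201.2] [342 200   9   4  26] [ 0.5848 -0.151   0.16  ]
spare [0.64159593 0.17437817 0.08      ] bottle base [ 0.58318293 -0.35629862  0.        ] tray [ 0.39399989 -0.15972518  0.03      ] stand plate [ 0.58155172 -0.16220483  0.016     ]
scene green [317.5 187.2] [311 183  11  12  40] [0.5854 0.0644 0.137 ]
scene green [280.7 211.9] [273 205  14  16  92] [ 0.5855 -0.0497  0.137 ]
scene green [120.7 287.5] [113 282  17   9  25] [ 0.5349 -0.3349  0.137 ]
scene green [126.6 317.8] [ 102  289   54   50 1359] [ 0.5898 -0.3608  0.137 ]
scene green [142.8 388.9] [123 381  39  12  62] [ 0.6899 -0.4056  0.137 ]
scene green [128.4 394.9] [126 393   6   5   9] [ 0.6841 -0.4189  0.137 ]
scene green [156.1 394.7] [152 392   9   6  10] [ 0.7063 -0.4009  0.137 ]
scene green [143.3 398.4] [136 397  15   3  20] [ 0.6995 -0.4116  0.137 ]
scene yellow [239.7 227. ] [236 224   9   7  26] [ 0.5857 -0.1517  0.16  ]
```

View pics/c_top.png

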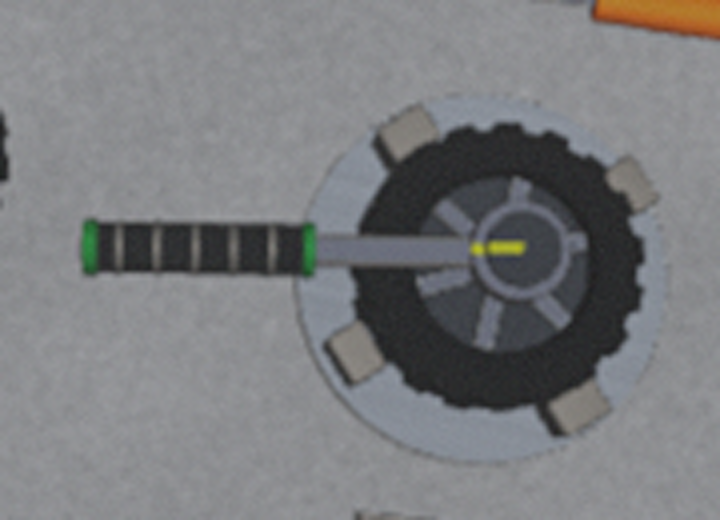

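```bash
cat >> h.py <<'E'
from scipy.spatial.transform import Rotation as Ro
def pose():
    o=robot.get_obs(); return o, Ro.from_euler('xyz',o['ee_rot']).as_matrix()
def delta(target,R_t=None):
    o,R=pose(); d=R.T@(np.array(target)-o['tool_pos'])*100
    print("t",o['time'],"pos",o['tool_pos'].round(4),"F",o['wrist_force'].round(2),"w",o['width']); print("shift cm in tool",d.round(2))
    if R_t is not None: print("rotvec",Ro.from_matrix(R.T@R_t).as_rotvec().round(3))
E
python3 - <<'E'
from h import *
o,R=pose(); print(R.round(3))
# options: tool x=down, z = +-x or +-y
for z in ([1,0,0],[-1,0,0],[0,1,0],[0,-1,0]):
    x=np.array([0,0,-1.]);z=np.array(z,float);Rt=np.c_[x,np.cross(z,x),z]
    print(z); delta([0.535,0.01,0.191],Rt)
print(o['joint_positions'])
E
```

```text
[[-0.001 -0.97   0.244]
 [-0.002  0.244  0.97 ]
 [-1.     0.    -0.002]]
[1. 0. 0.]
t 0.15 pos [0.1342 0.5329 0.19  ] F [-0.63  0.48 -0.07] w 0.09456717785822975
shift cm in tool [-5.000e-02 -5.164e+01 -4.092e+01]
rotvec [ 1.324e+00 -2.000e-03  1.000e-03]
[-1.  0.  0.]
t 0.15 pos [0.1342 0.5329 0.19  ] F [-0.63  0.48 -0.07] w 0.09456717785822975
shift cm in tool [-5.000e-02 -5.164e+01 -4.092e+01]
rotvec [-1.818e+00 -1.000e-03 -2.000e-03]
[0. 1. 0.]
t 0.15 pos [0.1342 0.5329 0.19  ] F [-0.63  0.48 -0.07] w 0.09456717785822975
shift cm in tool [-5.000e-02 -5.164e+01 -4.092e+01]
rotvec [-0.247 -0.002 -0.   ]
[ 0. -1.  0.]
t 0.15 pos [0.1342 0.5329 0.19  ] F [-0.63  0.48 -0.07] w 0.09456717785822975
shift cm in tool [-5.000e-02 -5.164e+01 -4.092e+01]
rotvec [ 2.895e+00 -1.000e-03  2.000e-03]
[ 1.22094526e+00  8.77876306e-02  1.37188649e+00  3.74265482e-05
  1.68357844e+00 -1.03090927e-01]
```

step_arm(
  motion="0 0 0 0 -0.1235 0 0; 0 0 0 0 -0.1235 0 0; 0 0 -2.2 -2.9 0 0 0; 0 0 -2.2 -2.9 0 0 0; 0 0 -2.2 -2.9 0 0 0; 0 0 -2.2 -2.9 0 0 0; 0 0 -2.2 -2.9 0 0 0; 0 0 -2.2 -2.9 0 0 0; 0 0 -2.2 -2.9 0 0 0; 0 0 -2.2 -2.9 0 0 0; 0 0 -2.2 -2.9 0 0 0; 0 0 -2.2 -2.9 0 0 0; 0 0 -2.2 -2.9 0 0 0; 0 0 -2.2 -2.9 0 0 0; 0 0 -2.2 -2.9 0 0 0; 0 0 -2.2 -2.9 0 0 0; 0 0 -2.2 -2.9 0 0 0; 0 0 -2.2 -2.9 0 0 0; 0 0 -2.2 -2.9 0 0 0; 0 0 -2.2 -2.9 0 0 0",
)

```text
time: 1.82
tool_pos: [0.5311, 0.0098, 0.1905]
ee_rot: [0.948, 1.57, 2.518]
wrist_force: [-0.2, 0.6, 0.2]
width: 0.0003
```

Run:
```python
from h import *
delta([0.535,0.01,0.191]); print(pose()[1].round(3))
```

```text
t 1.8167 pos [0.5311 0.0098 0.1905] F [-0.15  0.63  0.19] w 0.0003431340869957529
shift cm in tool [-0.05 -0.39  0.02]
[[-0. -1.  0.]
 [ 0.  0.  1.]
 [-1.  0.  0.]]
```

step_arm(
  motion="0 1.5 0 0 0 0 0; 0 1.5 0 0 0 0 0; 0 1.5 0 0 0 0 0; 0 1.3 0 0 0 0 0; 0 0 0 0 0 0 0; 0 0 0 0 0 0 0",
)

```text
time: 2.32
tool_pos: [0.5297, 0.0115, 0.1319]
ee_rot: [1.443, 1.568, 3.014]
wrist_force: [-0.4, -0.1, 0.3]
width: 0.0004
```

Run:
```python
from h import *
delta([0.535,0.01,0.132])
for n in ["top","wrist"]:
    im=snapshot(n); cv2.imwrite(f"pics/{n}1.png",im[:,:,::-1])
```

```text
t 2.3167 pos [0.5297 0.0115 0.1319] F [-0.43 -0.09  0.34] w 0.000355869117993143
shift cm in tool [-0.01 -0.53 -0.15]
```

View pics/top1.png

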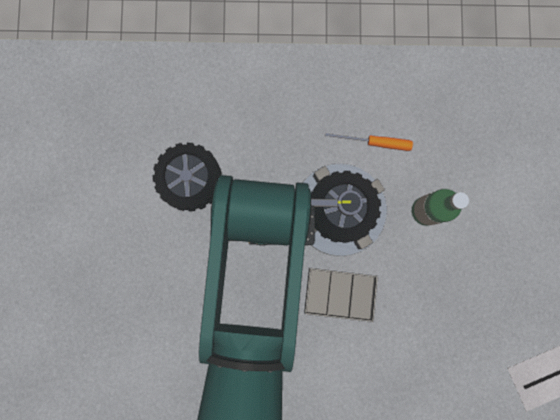

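View pics/wrist1.png

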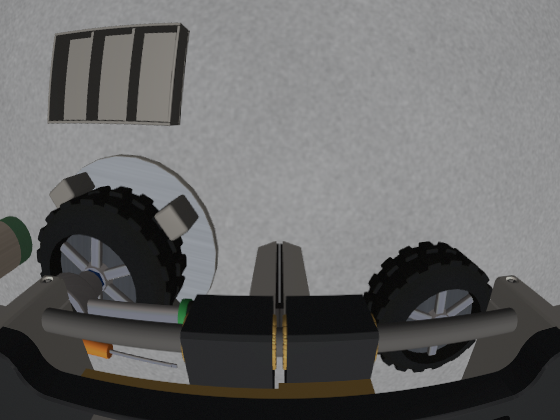

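step_arm(
  motion="0 0 -0.9 0 0 0 0; 0 0 -0.9 0 0 0 0; 0 0 -0.6 0 0 0 0; 0 0 0 0 0 0 0; 0 0 0 0 0 0 0",
)

```text
time: 2.83
tool_pos: [0.555, 0.0114, 0.1329]
ee_rot: [1.369, 1.571, 2.94]
wrist_force: [-0.0, 0.2, 0.7]
width: 0.0007
```

step_arm(
  motion="0 0 -0.3 0 0 0 0; 0 0 -0.3 0 0 0 0; 0 0 0 0 0 0 0",
)

```text
time: 3.08
tool_pos: [0.5609, 0.0114, 0.1328]
ee_rot: [-1.12, 1.571, 0.451]
wrist_force: [-0.3, -0.4, 0.2]
width: 0.0005
```

step_arm(
  motion="0 0 -0.3 0 0 0 0; 0 0 0 0 0 0 0",
)

```text
time: 3.25
tool_pos: [0.5638, 0.0114, 0.1329]
ee_rot: [-1.209, 1.571, 0.362]
wrist_force: [-0.8, 0.4, -0.5]
width: 0.0004
```

step_arm(
  motion="0 0 -0.3 0 0 0 0; 0 0 0 0 0 0 0",
)

```text
time: 3.42
tool_pos: [0.5668, 0.0114, 0.1329]
ee_rot: [-1.297, 1.57, 0.274]
wrist_force: [-1.0, -0.0, -0.4]
width: 0.0003
```

step_arm(
  motion="0 0 -0.3 0 0 0 0; 0 0 0 0 0 0 0",
)

```text
time: 3.58
tool_pos: [0.5693, 0.0114, 0.1329]
ee_rot: [1.414, 1.57, 2.985]
wrist_force: [-1.7, 0.2, 0.8]
width: 0.0006
```

step_arm(
  motion="0 0 -0.3 0 0 0 0; 0 0 0 0 0 0 0",
)

```text
time: 3.75
tool_pos: [0.5709, 0.0115, 0.1328]
ee_rot: [1.539, 1.566, 3.11]
wrist_force: [-6.3, 1.1, 2.9]
width: 0.0007
```

step_arm(
  motion="0 0 -0.3 0 0 0 0; 0 0 0 0 0 0 0",
)

```text
time: 3.92
tool_pos: [0.5737, 0.0116, 0.1328]
ee_rot: [1.515, 1.566, 3.086]
wrist_force: [-5.9, 0.5, 3.1]
width: 0.0007
```

step_arm(
  motion="0 0 -0.26 0.02 0.015 0 0; 0 0 -0.26 0.02 0.015 0 0; 0 0 0 0 0 0 0",
)

```text
time: 4.17
tool_pos: [0.5789, 0.0118, 0.1329]
ee_rot: [1.582, 1.566, 3.123]
wrist_force: [-5.7, 0.6, 3.1]
width: 0.0007
```

step_arm(
  motion="0 0 -0.26 0.02 0.015 0 0; 0 0 -0.26 0.02 0.015 0 0; 0 0 0 0 0 0 0",
)

```text
time: 4.42
tool_pos: [0.584, 0.012, 0.133]
ee_rot: [1.631, 1.566, -3.141]
wrist_force: [-5.9, 0.5, 3.7]
width: 0.0004
```

step_arm(
  motion="0 0 -0.26 0.02 0.015 0 0; 0 0 -0.26 0.02 0.015 0 0; 0 0 0 0 0 0 0",
)

```text
time: 4.67
tool_pos: [0.5893, 0.012, 0.1331]
ee_rot: [1.683, 1.566, -3.12]
wrist_force: [-7.3, -0.2, 4.2]
width: 0.0007
```

step_arm(
  motion="0 0 -0.26 0.02 0.015 0 0; 0 0 -0.26 0.02 0.015 0 0; 0 0 0 0 0 0 0",
)

```text
time: 4.92
tool_pos: [0.5944, 0.0118, 0.1331]
ee_rot: [1.734, 1.566, -3.099]
wrist_force: [-5.9, -1.0, 4.3]
width: 0.0001
```

```bash
cat > look.py <<'E'
import sys
from h import *
k=sys.argv[1]
o,R=pose(); print(o['time'],o['tool_pos'].round(4),o['wrist_force'].round(2),o['wrist_torque'].round(3))
hub=np.array([.585,-.160])
d=o['tool_pos'][:2]-hub; r=np.hypot(*d); off=.0155
print("handle angle from contact", np.arctan2(d[0],d[1])+np.arcsin(off/r))
im=snapshot("top"); p=camera_params("top")
bs=[b for b in blobs(im,*Y,amin=5)[0]]
_,m=blobs(im,*Y); m[:, :300]=0; m[:,400:]=0
ys,xs=np.nonzero(m); P=np.array([onplane(p,u,v,.16)[:2] for u,v in zip(xs,ys)])
c=P.mean(0); u,s,vt=np.linalg.svd(P-c); a=vt[0]*np.sign(vt[0][1]); print("yellow",len(xs),c.round(4),"line angle",np.arctan2(a[0],a[1]).round(3))
cv2.imwrite(f"pics/t{k}.png",cv2.resize(im[150:260,290:410],None,fx=5,fy=5,interpolation=cv2.INTER_CUBIC)[:,:,::-1])
print(robot.get_obs()['wrist_force'])
E
python3 look.py 2
```

```text
4.9167 [0.5944 0.0118 0.1331] [-5.9  -1.    4.33] [-0.05   1.229 -0.039]
handle angle from contact 0.14512152083212676
yellow 36 [ 0.5857 -0.1478] line angle 0.065
[-5.93374797 -0.60032023  3.90123236]
```

View pics/t2.png

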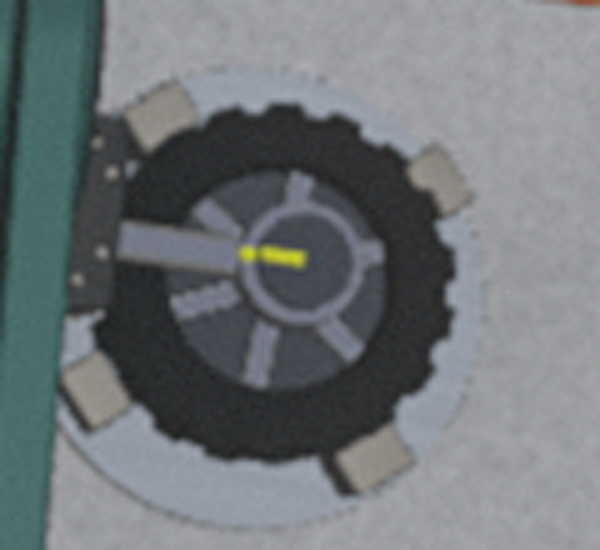

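```bash
cat > marks.py <<'E'
from h import *
def marks(im,p):
    f=im.astype(float); w=np.clip(np.minimum(f[...,0],f[...,1])-f[...,2]-25,0,None)
    w[:170]=0;w[240:]=0;w[:,:310]=0;w[:,390:]=0
    hub=np.array([.585,-.160])
    out=[]
    ys,xs=np.nonzero(w>0); W=w[ys,xs]
    P=np.array([onplane(p,u,v,.16)[:2] for u,v in zip(xs,ys)])-hub
    for lo,hi in [(-.02,.04),(0,.0185),(.0185,.035)]:
        k=(P[:,1]>lo)&(P[:,1]<hi)
        q=P[k];ww=W[k]; c=(q*ww[:,None]).sum(0)/ww.sum()
        C=((q-c)*ww[:,None]).T@(q-c); e,v=np.linalg.eigh(C); a=v[:,1]*np.sign(v[1,1])
        print((lo,hi),"c mm",(c*1000).round(2),"angle of centre",np.arctan2(c[0],c[1]).round(3),"line",np.arctan2(a[0],a[1]).round(3),int(ww.sum()))
    return
E
python3 - <<'E'
from marks import *
p=camera_params("top")
marks(cv2.imread("pics/top0.png")[:,:,::-1],p)
t=cv2.imread("pics/top1.png")[:,:,::-1]; marks(t,p)
s=cv2.resize(cv2.imread("pics/t2.png"),(120,110),interpolation=cv2.INTER_AREA)[:,:,::-1]
im=t.copy(); im[150:260,290:410]=s; marks(im,p)
im=snapshot("top"); cv2.imwrite("pics/top2.png",im[:,:,::-1]); marks(im,p)
E
```

```text
(-0.02, 0.04) c mm [-1.   12.38] angle of centre -0.08 line -0.055 2775
(0, 0.0185) c mm [-0.75  9.09] angle of centre -0.082 line -0.014 2086
(0.0185, 0.035) c mm [-1.75 22.5 ] angle of centre -0.078 line -0.015 685
(-0.02, 0.04) c mm [-1.01 12.43] angle of centre -0.081 line -0.055 3072
(0, 0.0185) c mm [-0.76  9.13] angle of centre -0.083 line -0.012 2300
(0.0185, 0.035) c mm [-1.76 22.49] angle of centre -0.078 line -0.002 764
(-0.02, 0.04) c mm [ 0.71 12.3 ] angle of centre 0.057 line 0.089 3188
(0, 0.0185) c mm [0.52 9.15] angle of centre 0.056 line 0.147 2419
(0.0185, 0.035) c mm [ 1.31 22.2 ] angle of centre 0.059 line 0.082 769
(-0.02, 0.04) c mm [ 0.71 12.32] angle of centre 0.057 line 0.089 3267
(0, 0.0185) c mm [0.52 9.13] angle of centre 0.056 line 0.146 2474
(0.0185, 0.035) c mm [ 1.31 22.26] angle of centre 0.059 line 0.101 793
```

The two yellow marks have turned together, 0.139 and 0.137 rad, so the wrench hasn't clicked yet. I'll keep pushing.

step_arm(
  motion="0 0 -0.26 0.02 0.015 0 0; 0 0 -0.26 0.02 0.015 0 0; 0 0 0 0 0 0 0",
)

```text
time: 5.27
tool_pos: [0.5996, 0.0116, 0.1333]
ee_rot: [1.763, 1.566, -3.099]
wrist_force: [-6.8, 0.0, 4.7]
width: 0.0006
```

step_arm(
  motion="0 0 -0.26 0.02 0.015 0 0; 0 0 -0.26 0.02 0.015 0 0; 0 0 0 0 0 0 0",
)

```text
time: 5.52
tool_pos: [0.6048, 0.0111, 0.1334]
ee_rot: [1.799, 1.566, -3.093]
wrist_force: [-6.7, -1.1, 4.9]
width: 0.0008
```

```bash
cat > m.py <<'E'
from marks import *
p=camera_params("top"); o,R=pose(); im=snapshot("top"); cv2.imwrite("pics/top_%d.png"%(o['time']*100),im[:,:,::-1])
d=o['tool_pos'][:2]-[.585,-.16]; print("TCP angle",np.arctan2(*d).round(3),"r",np.hypot(*d).round(4), "F tool",(R.T@o['wrist_force']).round(2),"T",(R.T@o['wrist_torque']).round(3)); marks(im,p)
E
python3 m.py
```

```text
TCP angle 0.115 r 0.1723 F tool [-4.91  6.37 -2.31] T [-0.014  0.328  1.336]
(-0.02, 0.04) c mm [ 1.42 12.4 ] angle of centre 0.114 line 0.132 3317
(0, 0.0185) c mm [1.09 9.18] angle of centre 0.119 line 0.188 2486
(0.0185, 0.035) c mm [ 2.41 22.01] angle of centre 0.109 line 0.32 831
```

step_arm(
  motion="0 0 -0.26 0.02 0.015 0 0; 0 0 -0.26 0.02 0.015 0 0; 0 0 0 0 0 0 0",
)

```text
time: 5.82
tool_pos: [0.61, 0.0105, 0.1336]
ee_rot: [1.831, 1.566, -3.092]
wrist_force: [-6.9, -0.4, 5.5]
width: 0.0005
```

step_arm(
  motion="0 0 -0.26 0.02 0.015 0 0; 0 0 -0.26 0.02 0.015 0 0; 0 0 0 0 0 0 0",
)

```text
time: 6.07
tool_pos: [0.6152, 0.0098, 0.1337]
ee_rot: [1.848, 1.566, -3.105]
wrist_force: [-7.2, -1.2, 5.7]
width: 0.0004
```

```bash
python3 m.py
```

```text
TCP angle 0.176 r 0.1725 F tool [-5.65  6.76 -2.88] T [0.045 0.39  1.3  ]
(-0.02, 0.04) c mm [ 2.07 12.12] angle of centre 0.17 line 0.189 3301
(0, 0.0185) c mm [1.59 9.07] angle of centre 0.173 line 0.251 2528
(0.0185, 0.035) c mm [ 3.66 22.07] angle of centre 0.165 line 0.233 773
```

step_arm(
  motion="0 -0.05 -0.26 0.02 0.015 0 0; 0 -0.05 -0.26 0.02 0.015 0 0; 0 0 0 0 0 0 0",
)

```text
time: 6.37
tool_pos: [0.622, 0.0092, 0.1351]
ee_rot: [0.849, 1.57, 2.149]
wrist_force: [-3.4, 0.5, 4.3]
width: 0.0002
```

step_arm(
  motion="0 0 -0.26 0.02 0.015 0 0; 0 0 -0.26 0.02 0.015 0 0; 0 0 0 0 0 0 0",
)

```text
time: 6.62
tool_pos: [0.6276, 0.0082, 0.135]
ee_rot: [-0.521, 1.57, 0.749]
wrist_force: [-3.9, 1.0, 5.8]
width: 0.0005
```

```bash
python3 m.py
```

```text
TCP angle 0.248 r 0.1735 F tool [-5.76  3.98 -0.21] T [-0.023  0.109  0.7  ]
(-0.02, 0.04) c mm [ 2.16 12.23] angle of centre 0.175 line 0.191 3342
(0, 0.0185) c mm [1.65 9.15] angle of centre 0.179 line 0.252 2539
(0.0185, 0.035) c mm [ 3.75 21.95] angle of centre 0.169 line 0.125 803
```

```bash
ls pics
python3 - <<'E'
from h import *
import glob
fs=sorted(glob.glob("pics/top_*.png"))[-2:]
a=[cv2.resize(cv2.imread(f)[165:245,290:380],None,fx=4.4,fy=6*4.4/6,interpolation=cv2.INTER_CUBIC) for f in fs]
print(fs); cv2.imwrite("pics/cmp.png",np.hstack(a))
E
```

```text
c_scene.png
c_top.png
scene0.png
t2.png
top0.png
top1.png
top2.png
top_551.png
top_606.png
top_661.png
wrist0.png
wrist1.png
['pics/top_606.png', 'pics/top_661.png']
```

View pics/cmp.png

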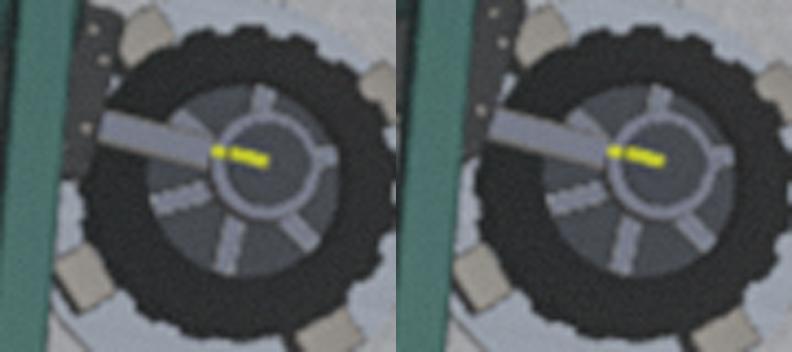

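```bash
cat > shaft.py <<'E'
from h import *
import sys
p=camera_params("top")
def shaft(im):
    # columns 313..335: shaft edges from strong gradient over black tyre
    b=im[:,:,2].astype(float); res=[]
    for u in range(314,327):
        col=b[180:215,u]; 
        k=np.where(col>85)[0]
        if len(k)==0: continue
        w=np.clip(col-60,0,None)
        # largest run
        runs=np.split(k,np.where(np.diff(k)>1)[0]+1); r=max(runs,key=len); r=np.arange(max(r[0]-1,0),min(r[-1]+2,len(col)))
        v=180+(w[r]*r).sum()/w[r].sum(); res.append((u,v,len(r)))
    return res
for f in sys.argv[1:]:
    im=cv2.imread(f)[:,:,::-1]; R=shaft(im)
    P=np.array([onplane(p,u,v,.137)[:2] for u,v,_ in R])
    k=np.polyfit(P[:,1],P[:,0],1); print(f,"slope angle",np.arctan(k[0]).round(3),"x at hub",np.polyval(k,-.16).round(4),"angle from hub of mean",np.arctan2(P.mean(0)[0]-.5835,P.mean(0)[1]+.16).round(3),[round(v,1) for _,v,_ in R])
E
python3 shaft.py pics/top0.png pics/top2.png pics/top_551.png pics/top_606.png pics/top_661.png
```

```text
pics/top0.png slope angle 0.562 x at hub 0.5512 angle from hub of mean 0.069 [np.float64(183.3), np.float64(202.3), np.float64(202.2), np.float64(202.3), np.float64(202.2), np.float64(202.3), np.float64(202.2), np.float64(202.3), np.float64(202.3), np.float64(202.3), np.float64(202.4), np.float64(202.3), np.float64(202.2)]
pics/top2.png slope angle 0.135 x at hub 0.5847 angle from hub of mean 0.156 [np.float64(197.7), np.float64(197.5), np.float64(197.7), np.float64(197.8), np.float64(198.0), np.float64(198.2), np.float64(198.3), np.float64(198.4), np.float64(198.5), np.float64(198.7), np.float64(198.9), np.float64(199.1), np.float64(199.3)]
pics/top_551.png slope angle 0.195 x at hub 0.5846 angle from hub of mean 0.213 [np.float64(195.6), np.float64(195.5), np.float64(195.7), np.float64(195.9), np.float64(196.2), np.float64(196.4), np.float64(196.6), np.float64(196.7), np.float64(196.9), np.float64(197.3), np.float64(197.5), np.float64(197.7), np.float64(197.9)]
pics/top_606.png slope angle 0.256 x at hub 0.5843 angle from hub of mean 0.269 [np.float64(193.4), np.float64(193.6), np.float64(193.8), np.float64(194.1), np.float64(194.3), np.float64(194.6), np.float64(194.9), np.float64(195.2), np.float64(195.4), np.float64(195.7), np.float64(196.0), np.float64(196.4), np.float64(196.6)]
pics/top_661.png slope angle 0.266 x at hub 0.5841 angle from hub of mean 0.275 [np.float64(193.0), np.float64(193.3), np.float64(193.6), np.float64(193.9), np.float64(194.2), np.float64(194.4), np.float64(194.7), np.float64(194.9), np.float64(195.3), np.float64(195.6), np.float64(195.8), np.float64(196.1), np.float64(196.5)]
```

The force fell, but the shaft moved only about 0.01 rad while the TCP moved about 0.07. The finger may be slipping over or under the handle instead of the wrench clicking. I'll look before moving again.

Run:
```python
from h import *
for n in ["scene","wrist"]:
    im=snapshot(n); cv2.imwrite(f"pics/{n}3.png",im[:,:,::-1])
    if n=="scene": cv2.imwrite("pics/scene3c.png",cv2.resize(im[100:280,180:400],None,fx=3.3,fy=3.3,interpolation=cv2.INTER_CUBIC)[:,:,::-1])
print(robot.get_obs())
```

```text
{'time': 6.7667, 'joint_positions': array([-7.74370585e-02,  2.75148117e-01,  1.26339790e+00,  3.73383466e-04,
        1.60244853e+00, -1.34800984e+00]), 'qvel': array([ 0.00030831, -0.00131066,  0.00130169,  0.00018997,  0.00034295,
        0.00030545]), 'joint_torque': array([-4.43450538e-01, -3.80413806e+01, -2.86634928e+01, -1.27304499e-01,
       -1.19186081e+00, -2.37361637e-04]), 'tool_pos': array([0.62751033, 0.00821692, 0.13494421]), 'ee_rot': array([-0.79016666,  1.57009134,  0.48041804]), 'wrist_force': array([-4.13628659,  1.08141869,  5.43387849]), 'wrist_torque': array([0.14821332, 0.71490434, 0.03831334]), 'width': 0.0006418741752071667}
```

View pics/scene3c.png

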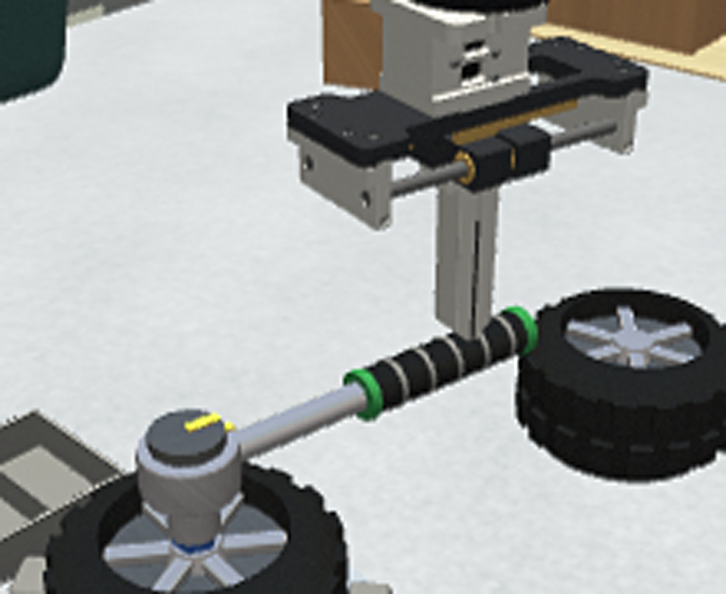

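View pics/wrist3.png

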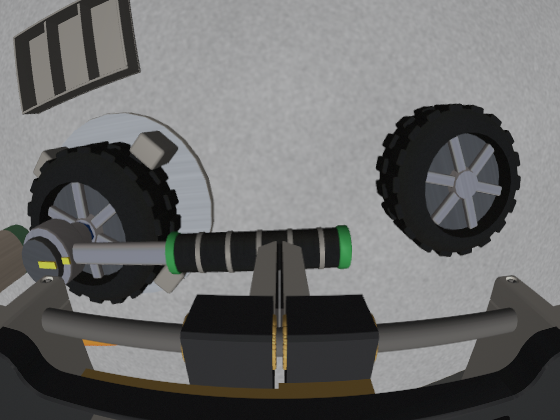

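Run:
```python
from h import *
p=camera_params("scene")
print("cam",-p['R'].T@p['t'])
def proj(X): c=p['R']@np.array(X)+p['t']; return [round(float(p['fx']*c[0]/c[2]+p['cx']),1),round(float(p['fy']*c[1]/c[2]+p['cy']),1)]
for z in (.112,.116,.125,.135,.145,.15,.155,.16): print(z,proj([.6275,.0082,z]),proj([.6375,.0082,z]), "crop",((np.array(proj([.6355,.0082,z]))-[180,100])*3.3).round())
pt=camera_params("top")
# triangulate mark/head & rings from first images
def tri(a,b):
    c1,d1=ray(pt,*a);c2,d2=ray(p,*b)
    s=np.linalg.lstsq(np.c_[d1,-d2],c2-c1,rcond=None)[0]; return (c1+d1*s[0]).round(4),(c2+d2*s[1]).round(4)
print(tri((346.1,201.2),(239.7,227)), tri((242.1,201.4),(317.5,187.2)),tri((296.9,202),(280.7,211.9)))
```

```text
cam [ 0.96620361 -0.50831767  0.51860294]
0.112 [318.3, 217.6] [322.8, 219.4] crop [468. 393.]
0.116 [318.4, 215.8] [322.9, 217.6] crop [469. 387.]
0.125 [318.6, 211.7] [323.1, 213.5] crop [469. 373.]
0.135 [318.8, 207.0] [323.4, 208.8] crop [470. 358.]
0.145 [319.0, 202.3] [323.7, 204.1] crop [471. 343.]
0.15 [319.2, 199.9] [323.8, 201.7] crop [472. 335.]
0.155 [319.3, 197.5] [323.9, 199.3] crop [472. 327.]
0.16 [319.4, 195.1] [324.0, 196.9] crop [472. 318.]
(array([ 0.5848, -0.1511,  0.1593]), array([ 0.5849, -0.151 ,  0.1593])) (array([0.584 , 0.0535, 0.1406]), array([0.5897, 0.0579, 0.1414])) (array([ 0.5843, -0.0559,  0.1391]), array([ 0.5879, -0.0527,  0.1394]))
```

The finger is now lying on top of the handle. In the scene view its tip is near (322,203), which puts it at z ≈ 0.148. So the tip sits about 14 mm above the reported TCP instead of 19 mm below it, and the push contacted near the top of the handle and slid over it. The wrench hasn't clicked and nothing is harmed. I'll lift, back off, lower by about 3 cm and push again.

step_arm(
  motion="0 -1 0 0 0 0 0; 0 -1 0 0 0 0 0; 0 0 1.2 -0.1 0 0 0; 0 0 1.2 -0.1 0 0 0; 0 0 1.1 -0.1 0 0 0; 0 0 0 0 0 0 0; 0 0 0 0 0 0 0; 0 0 0 0 0 0 0",
)

```text
time: 7.43
tool_pos: [0.5939, 0.0153, 0.1544]
ee_rot: [-1.331, 1.569, -0.06]
wrist_force: [-0.0, -0.0, -0.2]
width: 0.0005
```

```bash
python3 m.py; python3 shaft.py $(ls -t pics/top_*.png|head -1)|cut -c1-120
python3 - <<'E'
from h import *
o,R=pose(); print(R.round(3))
# tip pixel
im=snapshot("scene"); cv2.imwrite("pics/scene4c.png",cv2.resize(im[100:280,180:400],None,fx=3.3,fy=3.3,interpolation=cv2.INTER_CUBIC)[:,:,::-1])
im=snapshot("wrist"); cv2.imwrite("pics/wrist4.png",im[:,:,::-1])
p=camera_params("scene")
def proj(X): c=p['R']@np.array(X)+p['t']; return np.array([p['fx']*c[0]/c[2]+p['cx'],p['fy']*c[1]/c[2]+p['cy']])
for k in (-.02,-.01,0,.01,.019): 
  for y in(-.008,.008):
    print(k,y,((proj(o['tool_pos']+R@[k,y,-.0125])-[180,100])*3.3).round(),((proj(o['tool_pos']+R@[k,y,.0125])-[180,100])*3.3).round())
E
```

```text
TCP angle 0.051 r 0.1756 F tool [ 0.18  0.03 -0.04] T [ 0.07  -0.004 -0.009]
(-0.02, 0.04) c mm [ 2.16 12.25] angle of centre 0.175 line 0.19 3314
(0, 0.0185) c mm [1.65 9.14] angle of centre 0.178 line 0.247 2509
(0.0185, 0.035) c mm [ 3.76 21.96] angle of centre 0.17 line 0.142 805
pics/top_743.png slope angle 0.234 x at hub 0.5859 angle from hub of mean 0.273 [np.float64(193.9), np.float64(193.5), n
[[ 0.001 -0.955  0.296]
 [-0.     0.296  0.955]
 [-1.    -0.001  0.   ]]
-0.02 -0.008 [408. 280.] [445. 267.]
-0.02 0.008 [391. 268.] [427. 256.]
-0.01 -0.008 [408. 296.] [444. 283.]
-0.01 0.008 [391. 284.] [427. 272.]
0 -0.008 [407. 312.] [443. 299.]
0 0.008 [391. 300.] [426. 287.]
0.01 -0.008 [407. 327.] [443. 314.]
0.01 0.008 [390. 315.] [426. 303.]
0.019 -0.008 [407. 341.] [442. 328.]
0.019 0.008 [390. 329.] [425. 316.]
```

View pics/scene4c.png

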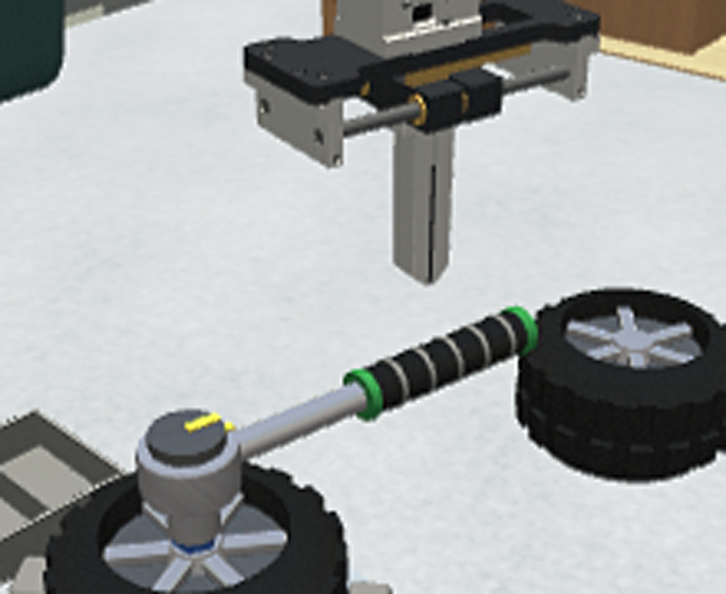

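step_arm(
  motion="0 1 0 0 0 0 0; 0 1 0 0 0 0 0; 0 1 0 0 0 0 0; 0 0 0 0 0 0 0",
)

```text
time: 7.92
tool_pos: [0.5909, 0.0156, 0.1197]
ee_rot: [1.79, 1.564, 3.061]
wrist_force: [-0.5, -0.5, -0.7]
width: 0.0005
```

step_arm(
  motion="0 0.8 0 0 0 0 0; 0 0.8 0 0 0 0 0; 0 0.8 0 0 0 0 0; 0 0 0 0 0 0 0; 0 0 0 0 0 0 0",
)

```text
time: 8.33
tool_pos: [0.5925, 0.0156, 0.099]
ee_rot: [1.743, 1.569, 3.014]
wrist_force: [0.1, 0.5, -0.3]
width: 0.0004
```

```bash
python3 m.py
python3 - <<'E'
from h import *
im=snapshot("scene"); cv2.imwrite("pics/scene5c.png",cv2.resize(im[100:280,180:400],None,fx=3.3,fy=3.3,interpolation=cv2.INTER_CUBIC)[:,:,::-1])
im=snapshot("wrist"); cv2.imwrite("pics/wrist5.png",im[:,:,::-1])
E
```

```text
TCP angle 0.043 r 0.1757 F tool [0.27 0.07 0.45] T [-0.02  -0.05  -0.013]
(-0.02, 0.04) c mm [ 2.17 12.25] angle of centre 0.175 line 0.193 3241
(0, 0.0185) c mm [1.65 9.13] angle of centre 0.178 line 0.251 2450
(0.0185, 0.035) c mm [ 3.78 21.92] angle of centre 0.171 line 0.144 791
```

View pics/scene5c.png

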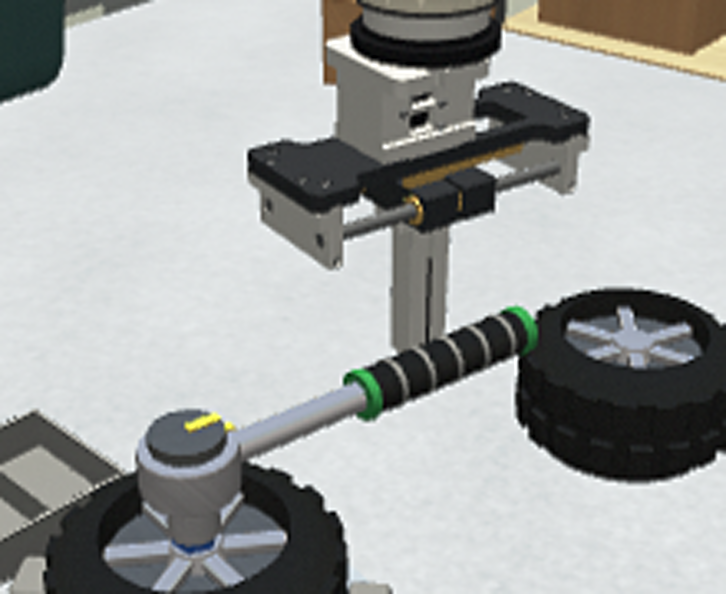

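View pics/wrist5.png

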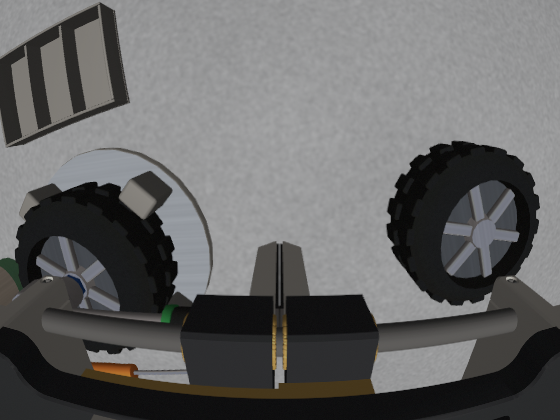

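Run:
```python
from h import *
o,R=pose();p=camera_params("scene")
def proj(X): c=p['R']@np.array(X)+p['t']; return np.array([p['fx']*c[0]/c[2]+p['cx'],p['fy']*c[1]/c[2]+p['cy']])
for k in (-.04,-.05,-.06,-.07,-.078,-.09,-.1,-.11):
    print(k,"z",(o['tool_pos']+R@[k,0,0])[2].round(3),[((proj(o['tool_pos']+R@[k,y,-.0885])-[180,100])*3.3).round() for y in(-.0375,0,.0375)])
```

```text
-0.04 z 0.14 [array([321., 400.]), array([283., 368.]), array([247., 338.])]
-0.05 z 0.15 [array([321., 384.]), array([282., 352.]), array([247., 322.])]
-0.06 z 0.16 [array([321., 367.]), array([282., 336.]), array([246., 306.])]
-0.07 z 0.17 [array([320., 350.]), array([281., 319.]), array([245., 290.])]
-0.078 z 0.178 [array([320., 337.]), array([281., 306.]), array([244., 277.])]
-0.09 z 0.19 [array([320., 316.]), array([280., 286.]), array([243., 258.])]
-0.1 z 0.2 [array([319., 298.]), array([279., 268.]), array([242., 241.])]
-0.11 z 0.21 [array([319., 280.]), array([279., 251.]), array([241., 224.])]
```

The finger is now properly behind the handle, which hides its tip in the view. The gripper plate's lower edge is at z ≈ 0.215, so there's plenty of clearance. I'll approach again.

step_arm(
  motion="0 0 -0.7 0 0 0 0; 0 0 -0.6 0 0 0 0; 0 0 0 0 0 0 0",
)

```text
time: 8.73
tool_pos: [0.6061, 0.0115, 0.1002]
ee_rot: [0.526, 1.57, 1.797]
wrist_force: [-1.2, 0.2, 0.0]
width: 0.0002
```

step_arm(
  motion="0 0 -0.25 0 0 0 0; 0 0 0 0 0 0 0",
)

```text
time: 8.9
tool_pos: [0.6067, 0.0114, 0.1001]
ee_rot: [1.544, 1.567, 2.815]
wrist_force: [-5.6, 2.3, 2.7]
width: 0.0004
```

step_arm(
  motion="0 0 -0.2 0 0 0 0; 0 0 0 0 0 0 0",
)

```text
time: 9.07
tool_pos: [0.608, 0.0112, 0.1]
ee_rot: [1.529, 1.566, 2.8]
wrist_force: [-5.8, 2.3, 3.6]
width: 0.0004
```

step_arm(
  motion="0 0 -0.2 0 0 0 0; 0 0 0 0 0 0 0",
)

```text
time: 9.23
tool_pos: [0.6097, 0.0108, 0.1]
ee_rot: [1.481, 1.566, 2.752]
wrist_force: [-6.5, 2.0, 3.6]
width: 0.0004
```

step_arm(
  motion="0 0 -0.26 0.03 0.015 0 0; 0 0 -0.26 0.03 0.015 0 0; 0 0 0 0 0 0 0",
)

```text
time: 9.48
tool_pos: [0.615, 0.0099, 0.1]
ee_rot: [1.468, 1.566, 2.709]
wrist_force: [-6.0, 2.8, 3.2]
width: 0.0003
```

```bash
python3 m.py;python3 shaft.py $(ls -t pics/top_*.png|head -1)|cut -c1-120
```

```text
TCP angle 0.175 r 0.1725 F tool [-3.17  6.62  0.7 ] T [-0.013 -0.074  1.153]
(-0.02, 0.04) c mm [ 2.73 11.81] angle of centre 0.227 line 0.231 3275
(0, 0.0185) c mm [2.18 8.97] angle of centre 0.238 line 0.3 2522
(0.0185, 0.035) c mm [ 4.65 21.7 ] angle of centre 0.211 line 0.454 740
pics/top_948.png slope angle 0.318 x at hub 0.5841 angle from hub of mean 0.328 [np.float64(191.1), np.float64(191.4), n
```

```bash
sed -i 's/k=(P\[:,1\]>lo)&(P\[:,1\]<hi)/rr=np.hypot(P[:,0],P[:,1]); k=(rr>lo)\&(rr<hi)/' marks.py
python3 - <<'E'
from marks import *
import glob,os
p=camera_params("top")
for f in ["pics/top0.png"]+sorted(glob.glob("pics/top_*.png"),key=os.path.getmtime): print(f); marks(cv2.imread(f)[:,:,::-1],p)
E
```

```text
pics/top0.png
(-0.02, 0.04) c mm [-1.   12.38] angle of centre -0.08 line -0.055 2775
(0, 0.0185) c mm [-0.75  9.07] angle of centre -0.082 line -0.014 2090
(0.0185, 0.035) c mm [-1.75 22.5 ] angle of centre -0.078 line -0.015 685
pics/top_551.png
(-0.02, 0.04) c mm [ 1.42 12.4 ] angle of centre 0.114 line 0.132 3317
(0, 0.0185) c mm [1.09 9.18] angle of centre 0.119 line 0.188 2486
(0.0185, 0.035) c mm [ 2.41 22.01] angle of centre 0.109 line 0.32 831
pics/top_606.png
(-0.02, 0.04) c mm [ 2.07 12.12] angle of centre 0.17 line 0.189 3301
(0, 0.0185) c mm [1.59 9.07] angle of centre 0.173 line 0.251 2528
(0.0185, 0.035) c mm [ 3.66 22.07] angle of centre 0.165 line 0.233 773
pics/top_661.png
(-0.02, 0.04) c mm [ 2.16 12.23] angle of centre 0.175 line 0.191 3342
(0, 0.0185) c mm [1.65 9.15] angle of centre 0.179 line 0.252 2539
(0.0185, 0.035) c mm [ 3.75 21.95] angle of centre 0.169 line 0.125 803
pics/top_743.png
(-0.02, 0.04) c mm [ 2.16 12.25] angle of centre 0.175 line 0.19 3314
(0, 0.0185) c mm [1.65 9.14] angle of centre 0.178 line 0.247 2509
(0.0185, 0.035) c mm [ 3.76 21.96] angle of centre 0.17 line 0.142 805
pics/top_833.png
(-0.02, 0.04) c mm [ 2.17 12.25] angle of centre 0.175 line 0.193 3241
(0, 0.0185) c mm [1.65 9.13] angle of centre 0.178 line 0.251 2450
(0.0185, 0.035) c mm [ 3.78 21.92] angle of centre 0.171 line 0.144 791
pics/top_948.png
(-0.02, 0.04) c mm [ 2.73 11.81] angle of centre 0.227 line 0.231 3275
(0, 0.0185) c mm [2.17 8.92] angle of centre 0.239 line 0.297 2535
(0.0185, 0.035) c mm [ 4.65 21.7 ] angle of centre 0.211 line 0.454 740
```

step_arm(
  motion="0 0 -0.26 0.03 0.015 0 0; 0 0 -0.26 0.03 0.015 0 0; 0 0 0 0 0 0 0",
)

```text
time: 9.78
tool_pos: [0.6201, 0.0089, 0.1]
ee_rot: [1.463, 1.566, 2.674]
wrist_force: [-6.4, 2.0, 3.9]
width: 0.0002
```

```bash
python3 m.py;python3 shaft.py $(ls -t pics/top_*.png|head -1)|cut -c1-120
```

```text
TCP angle 0.205 r 0.1725 F tool [-3.9   6.7  -0.42] T [-0.079 -0.022  1.174]
(-0.02, 0.04) c mm [ 3.01 11.71] angle of centre 0.252 line 0.263 3261
(0, 0.0185) c mm [2.31 8.75] angle of centre 0.258 line 0.318 2516
(0.0185, 0.035) c mm [ 5.4 21.7] angle of centre 0.244 line 0.349 745
pics/top_978.png slope angle 0.423 x at hub 0.5796 angle from hub of mean 0.366 [np.float64(189.0), np.float64(187.8), n
```

step_arm(
  motion="0 0 -0.26 0.03 0.015 0 0; 0 0 -0.26 0.03 0.015 0 0; 0 0 0 0 0 0 0",
)

```text
time: 10.08
tool_pos: [0.6251, 0.0078, 0.1]
ee_rot: [1.451, 1.565, 2.633]
wrist_force: [-6.1, 3.0, 4.5]
width: 0.0003
```

```bash
python3 m.py
```

```text
TCP angle 0.235 r 0.1725 F tool [-4.45  6.83  0.4 ] T [-0.066 -0.084  1.2  ]
(-0.02, 0.04) c mm [ 3.4  11.55] angle of centre 0.286 line 0.298 3333
(0, 0.0185) c mm [2.64 8.74] angle of centre 0.293 line 0.36 2592
(0.0185, 0.035) c mm [ 6.06 21.41] angle of centre 0.276 line 0.558 741
```

step_arm(
  motion="0 0 -0.26 0.03 0.015 0 0; 0 0 -0.26 0.03 0.015 0 0; 0 0 0 0 0 0 0",
)

```text
time: 10.38
tool_pos: [0.6301, 0.0065, 0.1]
ee_rot: [1.447, 1.565, 2.599]
wrist_force: [-5.5, 3.7, 3.5]
width: 0.0003
```

```bash
python3 m.py
```

```text
TCP angle 0.265 r 0.1725 F tool [-3.44  6.54  1.18] T [-0.062 -0.154  1.216]
(-0.02, 0.04) c mm [ 3.82 11.44] angle of centre 0.322 line 0.341 3220
(0, 0.0185) c mm [2.99 8.76] angle of centre 0.329 line 0.412 2517
(0.0185, 0.035) c mm [ 6.8  21.07] angle of centre 0.312 line 0.603 703
```

step_arm(
  motion="0 0 -0.26 0.03 0.015 0 0; 0 0 -0.26 0.03 0.015 0 0; 0 0 0 0 0 0 0",
)

```text
time: 10.68
tool_pos: [0.6351, 0.005, 0.0999]
ee_rot: [1.424, 1.565, 2.546]
wrist_force: [-6.3, 2.6, 3.8]
width: 0.0004
```

```bash
python3 m.py
```

```text
TCP angle 0.295 r 0.1725 F tool [-3.72  6.82 -0.4 ] T [-0.055 -0.13   1.405]
(-0.02, 0.04) c mm [ 3.92 11.27] angle of centre 0.335 line 0.362 3149
(0, 0.0185) c mm [3.05 8.73] angle of centre 0.336 line 0.418 2504
(0.0185, 0.035) c mm [ 7.28 21.1 ] angle of centre 0.332 line 0.346 645
```

step_arm(
  motion="0 0 -0.26 0.03 0.015 0 0; 0 0 -0.26 0.03 0.015 0 0; 0 0 0 0 0 0 0",
)

```text
time: 10.98
tool_pos: [0.6406, 0.0032, 0.1]
ee_rot: [1.322, 1.566, 2.413]
wrist_force: [-5.0, 4.0, 3.2]
width: 0.0006
```

```bash
python3 m.py
```

```text
TCP angle 0.328 r 0.1724 F tool [-3.2   6.29  1.2 ] T [-0.07  -0.204  1.176]
(-0.02, 0.04) c mm [ 4.12 11.38] angle of centre 0.348 line 0.395 3221
(0, 0.0185) c mm [3.06 8.75] angle of centre 0.337 line 0.417 2507
(0.0185, 0.035) c mm [ 7.86 20.64] angle of centre 0.364 line 0.268 714
```

The inner bar (drive head) stayed at 0.337 while the outer dot (handle) moved on to 0.364, and the force fell. That puts the break-over at about 0.045–0.055 rad. One more small step will confirm the click, still well short of the stop at 0.14.

step_arm(
  motion="0 0 -0.26 0.03 0.015 0 0; 0 0 -0.26 0.03 0.015 0 0; 0 0 0 0 0 0 0",
)

```text
time: 11.28
tool_pos: [0.6461, 0.0012, 0.1]
ee_rot: [1.138, 1.567, 2.199]
wrist_force: [-4.1, 4.0, 2.2]
width: 0.0004
```

```bash
python3 m.py
```

```text
TCP angle 0.362 r 0.1724 F tool [-2.22  5.5   1.49] T [-0.073 -0.277  0.871]
(-0.02, 0.04) c mm [ 4.3  11.29] angle of centre 0.364 line 0.439 3263
(0, 0.0185) c mm [3.06 8.73] angle of centre 0.337 line 0.42 2532
(0.0185, 0.035) c mm [ 8.58 20.18] angle of centre 0.402 line 0.427 731
```

It has clicked: the bar hasn't moved (0.337), the dot is at 0.402, and the break-over is about 0.085 with the push falling. I'll back away straight off the handle.

step_arm(
  motion="0 0 0.5 0 0 0 0; 0 0 0.6 0 0 0 0; 0 0 0.8 0 0 0 0; 0 0 1 0 0 0 0; 0 0 1 0 0 0 0; 0 0 1 0 0 0 0; 0 0 1 0 0 0 0; 0 0 0 0 0 0 0; 0 0 0 0 0 0 0",
)

```text
time: 12.08
tool_pos: [0.5951, 0.0286, 0.1002]
ee_rot: [-1.242, 1.57, -0.181]
wrist_force: [-0.1, 0.2, 0.1]
width: 0.0005
```

```bash
python3 m.py
python3 - <<'E'
from h import *
im=snapshot("scene"); cv2.imwrite("pics/scene6.png",im[:,:,::-1])
E
```

```text
TCP angle 0.053 r 0.1889 F tool [-0.05  0.2   0.08] T [-0.015  0.025 -0.015]
(-0.02, 0.04) c mm [ 3.9  11.47] angle of centre 0.328 line 0.348 3070
(0, 0.0185) c mm [3.03 8.7 ] angle of centre 0.335 line 0.421 2379
(0.0185, 0.035) c mm [ 6.92 20.99] angle of centre 0.318 line 0.719 691
```

View pics/scene6.png

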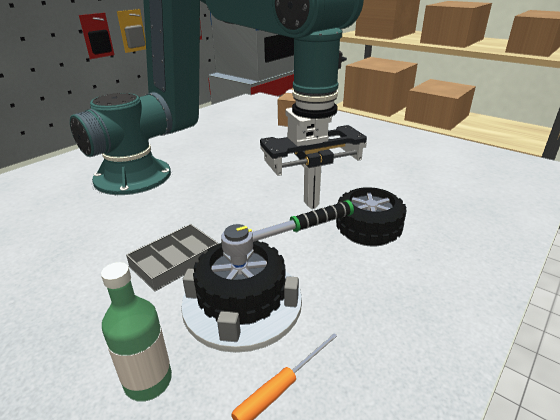

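step_arm(
  motion="0 -2 1 0 0 0 0; 0 -2 1 0 0 0 0; 0 -2 1 0 0 0 0; 0 -1 0 0 0 0 0; 0 0 0 0 0 0 0; 0 0 0 0 0 0 0; 0 0 0 0 0 0 0; 0 0 0 0 0 0 0",
)

```text
time: 12.85
tool_pos: [0.5686, 0.0427, 0.1678]
ee_rot: [2.058, 1.568, 3.118]
wrist_force: [-0.1, -0.1, 0.1]
width: 0.0004
```

```bash
python3 m.py
python3 - <<'E'
from h import *
a=cv2.imread("pics/top0.png"); b=snapshot("top")[:,:,::-1]
m=cv2.absdiff(a,b).max(2)>40
for n,(u0,u1,v0,v1) in dict(spare=(150,225,140,215),driver=(320,415,130,155),bottle=(410,472,185,230),tray=(300,380,265,325)).items(): print(n,int(m[v0:v1,u0:u1].sum()))
cv2.imwrite("pics/topend.png",b)
print(robot.close_job())
E
```

```text
TCP angle -0.081 r 0.2033 F tool [-0.1   0.05 -0.16] T [-0.044 -0.016 -0.019]
(-0.02, 0.04) c mm [ 3.9  11.43] angle of centre 0.329 line 0.348 3066
(0, 0.0185) c mm [3.04 8.68] angle of centre 0.336 line 0.423 2381
(0.0185, 0.035) c mm [ 6.92 20.99] angle of centre 0.318 line 0.713 685
spare 1758
driver 0
bottle 0
tray 0
the job is handed in; nothing more can be done
None
```

View pics/topend.png

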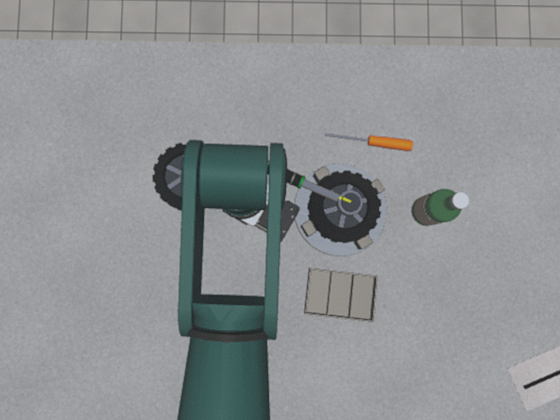

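I tightened the nut by about 0.42 rad until the wrench clicked, stopped, and backed away. The handle sprang back, the wrench is still on the nut, and the job is handed in at about 13 s.

**Click:** The handle broke over to about 0.085 rad, short of the 0.14 stop, as the push fell. I took one extra 0.03 rad step after the first sign of the click to confirm it. The nut mark did not move during that step (0.336–0.337).

**After release:** The two yellow marks line up again as before the click. The nut mark reads 0.336, so the nut did not turn further. Wrist force is about 0, and the gripper is clear of the handle.

**Mismatch and slip:** The fingertips sat about 35 mm higher than the reported tool position and the stated fingertip length imply. On the first push they slid over the top of the handle without a click, pressing on it with only about 7 N. I lifted off, lowered about 3.5 cm, and repeated the push properly.

**Other things on the counter:** Tray, driver and bottle show no change in the top view. The spare wheel failed that same check because the arm was covering part of it. It looked in place in the scene view just before the final retreat, which moved away from it.

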